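# Nip up a filled denture flask in the bench press

### The arm

A 6-joint arm with a two-finger parallel gripper is mounted at the origin on the work surface. World frame = base frame: x ahead of the robot, y to its left, z up, the work surface at z = 0. Lengths are in m, angles in rad, forces in N, time in s.
With the tool pointing down it reaches from about 0.35 to 0.85 m from the base axis. Payload 8.1 kg.
Tool frame: the origin (TCP) lies at the very end of the fingers, on their centre line; the grasp point (between the pads) lies 19 mm behind it; z points along the fingers, y is the direction in which the jaws open and shut (so a half turn about z gives the same grasp; the last joint's range is limited). The gripper opens to 93 mm and grips with 3 to 60 N. Pads are 15 mm wide; open, the fingers measure 128 mm over their backs; the gripper's body (75 mm by 188 mm) begins 65 mm behind the grasp point.
Start: joints at [-0.085, 0.13, 1.488, -0, 1.523, -0.085], TCP at [0.6, 0, 0.219] pointing down, gripper open.
Joint ranges: [-2.96, 2.96], [-0.89, 2.26], [0.02, 2.5], [-1.34, 4.48], [0, 2.73], [-2.66, 2.66]. Speed limits (rad/s): [2.39, 2.39, 2.79, 3.14, 3.14, 3.14].

### API

Orientations are given as a rotation vector (axis times angle).
In Python, from workcell import robot gives the robot as it stands.
- The arm moves only by the tool arm_command, never from a script. Its argument "motion" is one flat list of numbers, 6 for each row, row after row: the shift along the world's x, y, z in mm, then the turn, a rotation vector about the world's x, y, z in rad. A call has 1 to 5 rows; each row is the pose to reach, as a shift and turn from the pose measured when the call began; what a row does not reach only later rows make up. A row lasts 1/12 s, in which the tool goes at most 41.7 mm and 7.16 degrees, less where a joint would pass 70% of its speed; a pose out of reach is approached as far as the arm can. A call with a gripper value outside its range is refused whole. "jaw" is the opening, from -1 (shut) to 1 (fully open), set as the call begins (left out, the last holds). The fingers move at their own pace and stop on an object; "newtons" is the grip in N (left out, the last holds). Time passes only in rows, so rows that repeat a pose let the fingers close. It gives the time, the measured TCP pose, the force and the opening at its end, in the units of the state.
- robot.get_obs(): the state, without advancing time (a new reading comes with each control period).
- robot.snapshot(name): name is "scene" or "side" or "wrist"; returns a dict with "frame" (480x640x3 uint8, red, green, blue), "K" (3x3 intrinsics, pixels), "position" and "rotation" of the camera in the world; the wrist camera has in their place "mount" (4x4, takes a point from camera to tool coordinates, whose origin is the TCP and whose axes are the flange's). Camera axes: x right, y down, z forward; pixel columns grow to the right and rows downward; lengths in m; the calibration is good to about 2 mm. A picture is of the moment at which its call begins: read the wrist's pose just before it. There is no depth.
- robot.sign_off(): hands the job in, once; it reports no verdict.
Trained networks look in a picture, given as the dict that the camera call returned (one of the last four; its "shot" number tells which), for a name from the list of things; names that differ only in an ending like _2 or _b are one class to them, and where a whole thing is asked for, a point or a joint stands for the part that bears it (a point fixed in the world has none). Each returns a list of dicts, best first, with "score" (0 to 1); they miss things now and then, are a little off and sometimes report something else, mostly with a low value. They report only what shows in the picture. A call takes as long as a camera call. They do not tell look-alikes from the thing itself.
- robot.search_frame(picture, thing): "point" ([column, row] in pixels, amid what is visible of it).
- robot.place_of(picture, thing): "point" ([column, row] in pixels: a listed point, or the origin of a listed thing).
The state is a dict: "t": time; "qpos": joint angles; "joint_vel": joint speeds; "tau": joint torques, N m; "tool_pos": TCP position; "ee_rot": TCP orientation; "contact_force": force on the tool from outside, world axes, zero at the start; "torque": the same for the moment, N m; "opening": finger opening in m.
Only numpy, scipy, OpenCV 4.12 (cv2) and the standard library are available. Lean on these libraries where they do the work, as an engineer would, in place of code of your own. Each camera call takes 0.05 s, during which the arm holds its last target. There are 200 camera calls.

### The job

Gently slide the brass denture flask straight back on the press base until it sits square against the rear stop under the pressure plate. Then take the crank by its loose red grip and, keeping hold of it, wind the press down until the flask is nipped up firmly (about 12 N of pull at the grip, not forced), and let go, leaving the other things on the bench alone.

Things in the scene. Friction and masses are not known exactly. Their poses are not given: they have to be found in the camera images.
- press: Grey-green screw press, fixed to the bench. Origin: on the bench under the vertical screw axis; x to its rear (away from the loading side), y left, z up. Base plate 210 x 200 mm, 18 mm thick, from x = -125 to +85 mm. Two steel columns, 22 mm in diameter, at x = 0, y = -77 and +77 mm. Open at its front (-x) below the bridge; its front faces to the right as seen from the robot.
- rear_stop (a point): Middle of the foot of the rear stop's front face, on the base plate, 18 mm above the bench and 55 mm behind the screw axis. The stop is a steel bar 14 mm high and 100 mm long, along y of the press. Axes as the press.
- bridge_top (a point): Centre of the top of the press's bridge, on the screw axis, 144 mm above the bench. The bridge is 46 mm (x) by 196 mm (y), its underside 110 mm above the bench; the nuts on it stand up to 151 mm.
- platen: Steel pressure plate of the press, 64 x 64 x 12 mm, on the screw's lower end under the bridge; origin at the centre of its underside, axes as the press. It does not turn. It starts 83 to 89 mm above the bench and sinks 10.05 mm per turn of the crank (1.6 mm per rad); screw, crank and grip sink with it.
- crank (a joint): Crank angle, rad, growing clockwise seen from above, which winds the screw down. At angle a the grip's axis is at press coordinates (65 cos a, -65 sin a) mm: 0 is at the rear. Starts from -1.9 to 1.9, never over the loading side; turns are counted on, up to 20. Let go, it stays (self-locking to about 260 N). Pull at the grip while turning: 6.5 N running free, rising once the plate bears on the flask: see point crank_hub.
- crank_hub (a point): On the screw axis, level with the top of the crank arm (steel, 18 mm wide, 12 mm thick). Once the pressure plate bears on the flask, the pull along the circle at the grip rises by 2.5 N per 100 N of clamping, some 25 N per rad (0.1 rad is felt). Well nipped: about 12 N of pull while turning (220 N on the flask); under 9.5 N is slack, over 17 N is forced. At rest the screw friction hides the load.
- grip_sleeve: Loose red grip on the crank: upright cylinder 24 mm in diameter, 70 mm long, spinning freely on its pin 65 mm from the screw axis; origin at the centre of its lower end, 3 mm above the crank arm, z up (its yaw means nothing). A pin cap 18 mm across ends 5 mm above it. Since it spins, the gripper need not turn as it goes round. Turn the crank only by holding this.
- grip_mid (a point): Middle of the red grip sleeve, on its axis, 35 mm above its lower end: the place to pinch it from above. Starts about 217 to 223 mm above the bench.
- flask: Loose brass denture flask, about 0.9 kg, on the press base partly under the bridge, 50 to 75 mm short of its place, up to 6 mm off-centre, 0.15 rad askew. 110 mm (x) by 72 mm (y), side lugs to 90 mm. Origin: centre of its underside, 18 mm above the bench; x to the press's rear. In place its rear face touches the stop and its origin is under the screw axis. Pushing it takes 3 to 9 N; seat it gently.
- flask_front (a point): Middle of the flask's front face at the joint line of its halves, 28 mm above its underside: where to push. The filled flask has set with its halves a little apart, and does not close further: its whole height is 55.5 to 59 mm, different each time and not measured, so the plate's first bearing on it must be felt.
- stone_cast: Yellow dental stone cast of a jaw, 62 x 66 x 31 mm, loose, beside the press, to be left alone; origin at the centre of its underside.
- mixing_bowl: Green mixing bowl, 110 mm across, 58 mm high, loose, beside the press, to be left alone; origin at the centre of its underside.
- wax_spatula: Plaster spatula, wooden handle and steel blade, 175 mm long, lying beside the press, to be left alone; origin at its middle, on the bench.
Mind the look-alikes: they are no part of the job. Leave any pink or purple look-alike of the flask alone.

How it is judged:
On the way, in this order (a step that is already met when the one before it is completed fails the run):
1. the flask sits against the rear stop, within 5 mm of it, within 16 mm of the middle and square within 0.1 rad (x of flask in the frame of press above -0.005 m and y of flask in the frame of press between -0.016 and 0.016 m and angle between the x axis of flask and the x axis of press, either way round below 0.1 rad), for 0.2 s.
2. the pressure plate clamps the flask with more than 120 N (contact force between platen and flask above 120 N), for 0.2 s.
At the end, for the whole second after the job is handed in: The flask is in its place (rear face within 5 mm of the rear stop, within 16 mm of the middle, square within 0.1 rad), clamped by the pressure plate with more than 100 N; the crank is at rest and let go (all of step 1 and contact force between platen and flask above 100 N and velocity of joint crank between -0.1 and 0.1 rad/s and contact force between the fingers and platen below 0.1 N); the robot touches nothing.
It fails at once if the press is forced: more than 450 N on the flask (some 17 N of pull at the grip) (contact force between platen and flask above 450 N).
It fails at once if the crank is wound on (faster than 1 rad/s) without the fingers holding its grip sleeve (velocity of joint crank above 1 rad/s and contact force between the fingers and grip_sleeve below 0.5 N).
It fails at once if the flask is shoved with more than 60 N (contact force between the fingers and flask above 60 N).
It fails at once if the stone cast, the bowl or the spatula is moved by more than 15 mm (distance of any of stone_cast, mixing_bowl, wax_spatula from where it was at the start of the episode above 0.015 m).
It also fails if it takes over 72 s, if anything falls off the work surface, if the arm or the gripper's body presses on something with over 40 N, if the wrist force passes 120 N, or if a joint passes its speed limit or range.

## Working session

There is one attempt and no reset: what is moved stays moved. The work goes in short steps, Python scripts to look and compute and a tool call to move; the robot and the scene stay as the last step left them, time stands still between calls to the robot, and variables do not carry over. Pictures are saved under pics/ and viewed, about 8 in all and at most 12, crops included, and the job is handed in when it is done.

Besides the shell and the picture viewer there is one more tool, called by a JSON object that holds its "name" and its "arguments". arm_command: Moves the arm, as the interface text tells. Its arguments: {"type":"object","properties":{"motion":{"type":"array"},"jaw":{"type":"number"},"newtons":{"type":"number"}},"required":["motion"]}

```bash
mkdir -p pics; cat > h.py <<'E'
from workcell import robot
import numpy as np, cv2
from scipy.spatial.transform import Rotation as R
def snap(n,save=None):
    o=robot.get_obs(); s=robot.snapshot(n)
    if n=='wrist':
        M=np.array(s['mount']); Rt=R.from_rotvec(o['ee_rot']).as_matrix()
        s['P']=Rt@M[:3,3]+np.array(o['tool_pos']); s['Rm']=Rt@M[:3,:3]
    else:
        s['P']=np.array(s['position']); s['Rm']=np.array(s['rotation'])
        if s['Rm'].shape!=(3,3): print('rot',s['rotation'])
    if save: cv2.imwrite('pics/'+save,s['frame'][:,:,::-1])
    return s
def ray(s,p):
    d=s['Rm']@np.linalg.inv(s['K'])@np.array([p[0],p[1],1.]); return s['P'],d/np.linalg.norm(d)
def at_z(s,p,z):
    o,d=ray(s,p); return o+d*(z-o[2])/d[2]
def tri(rs):
    A=0;b=0
    for o,d in rs:
        M=np.eye(3)-np.outer(d,d);A=A+M;b=b+M@o
    return np.linalg.solve(A,b)
def proj(s,X):
    c=s['Rm'].T@(np.array(X)-s['P']); u=np.array(s['K'])@c; return u[:2]/u[2]
E
python3 - <<'E'
from h import *
S={n:snap(n,n+'0.png') for n in ('scene','side')}
for t in ['press','rear_stop','bridge_top','platen','crank_hub','grip_mid','grip_sleeve','flask','flask_front','stone_cast','mixing_bowl','wax_spatula']:
    r={n:robot.place_of(S[n],t) for n in S}
    for n in r: print(t,n,[(np.round(q['point']).astype(int).tolist(),round(q['score'],2)) for q in r[n][:3]])
    if r['scene'] and r['side']: print('   tri',tri([ray(S[n],r[n][0]['point']) for n in r]).round(4))
for n in S: print(n,S[n]['P'])
cv2.imwrite('pics/both0.png',cv2.resize(np.vstack([S['scene']['frame'],S['side']['frame']])[:,:,::-1],None,fx=.62,fy=.62,interpolation=cv2.INTER_AREA))
E
```

```text
rot [-2.30653656 -0.86259327  0.32400687]
rot [-0.54639379  2.45918655 -1.48765437]
press scene [([296, 285], 0.64)]
press side [([346, 298], 0.58), ([346, 236], 0.57)]
   tri [0.5848 0.2713 0.7236]
rear_stop scene [([324, 268], 0.94), ([391, 273], 0.72)]
rear_stop side [([326, 303], 0.68)]
   tri [0.5848 0.2713 0.7236]
bridge_top scene [([290, 224], 0.68), ([293, 239], 0.57)]
bridge_top side [([342, 251], 0.74)]
   tri [0.5848 0.2713 0.7236]
platen scene [([298, 260], 0.65)]
platen side [([343, 270], 0.72)]
   tri [0.5848 0.2713 0.7236]
crank_hub scene [([295, 224], 0.7)]
crank_hub side [([345, 234], 0.76)]
   tri [0.5848 0.2713 0.7236]
grip_mid scene [([324, 225], 0.53), ([352, 226], 0.34)]
grip_mid side [([316, 214], 0.52)]
   tri [0.5848 0.2713 0.7236]
grip_sleeve scene [([324, 241], 0.54)]
grip_sleeve side [([317, 228], 0.64)]
   tri [0.5848 0.2713 0.7236]
flask scene [([206, 386], 0.95), ([264, 292], 0.78), ([141, 310], 0.67)]
flask side [([252, 266], 0.8), ([449, 268], 0.7), ([363, 284], 0.64)]
   tri [0.5848 0.2713 0.7236]
flask_front scene [([173, 395], 0.91), ([167, 292], 0.86), ([432, 371], 0.77)]
flask_front side [([233, 260], 0.86), ([381, 267], 0.84), ([386, 232], 0.79)]
   tri [0.5848 0.2713 0.7236]
stone_cast scene [([390, 274], 0.69)]
stone_cast side [([270, 314], 0.73)]
   tri [0.5848 0.2713 0.7236]
mixing_bowl scene [([355, 226], 0.94), ([321, 268], 0.74), ([296, 260], 0.7)]
mixing_bowl side [([306, 351], 0.82), ([365, 282], 0.61)]
   tri [0.5848 0.2713 0.7236]
wax_spatula scene [([328, 349], 0.6)]
wax_spatula side [([305, 273], 0.53)]
   tri [0.5848 0.2713 0.7236]
scene [ 0.95981494 -0.35124606  0.78949342]
side [0.20986117 0.89392134 0.65766025]
```

View pics/scene0.png

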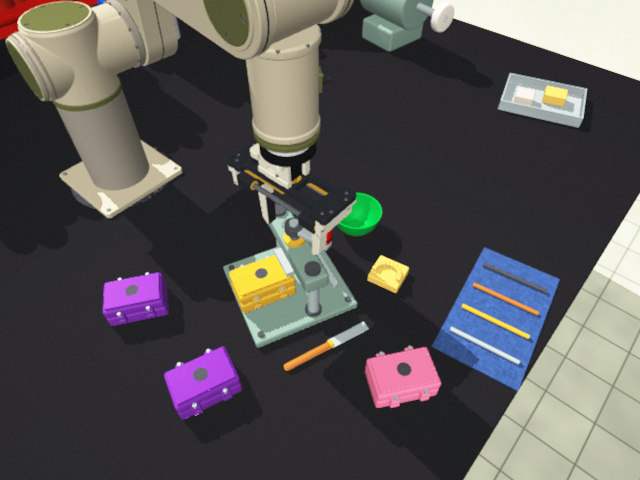

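View pics/side0.png

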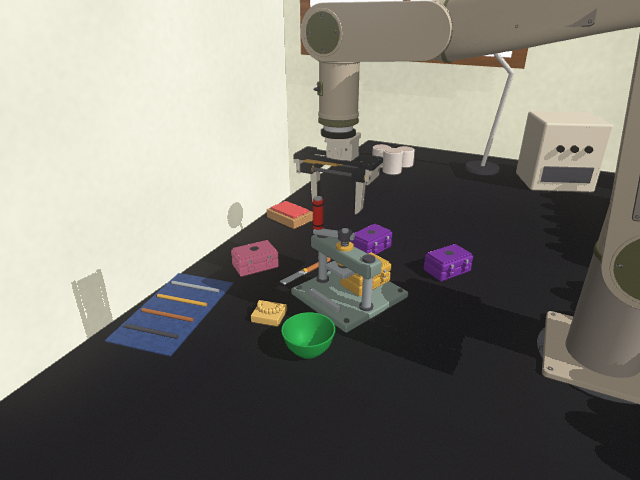

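The scene view shows the brass flask at (262,283) on the press base and the side view shows it at (368,272). Look-alikes are purple at (135,298) and (203,382), and pink at (402,376). The open gripper hangs close beside the red grip, at scene (327,237) and side (318,212). The camera rotation comes as a rotation vector, so I'll fix the helper.

```bash
sed -i "s/s\['Rm'\]=np.array(s\['rotation'\])$/s['Rm']=R.from_rotvec(np.array(s['rotation'])).as_matrix() if np.size(s['rotation'])==3 else np.array(s['rotation'])/; /print('rot'/d" h.py
python3 - <<'E'
from h import *
S={n:snap(n) for n in ('scene','side')}
pts={'rear_stop':[(324,268),(326,303)],'bridge_top':[(290,224),(342,251)],'bridge2':[(293,239),(342,251)],'platen':[(298,260),(343,270)],'hub':[(295,224),(345,234)],'grip_mid':[(324,225),(316,214)],'sleeve':[(324,241),(317,228)],'flask':[(264,292),(363,284)],'cast':[(390,274),(270,314)],'press':[(296,285),(346,298)],
'bowl':[(355,226),(306,351)],'spat':[(328,349),(305,273)]}
for k,(a,b) in pts.items():
    r=[ray(S['scene'],a),ray(S['side'],b)]; X=tri(r); print(k,X.round(4),(proj(S['scene'],X)-a).round(1))
for t in ['flask_front','grip_mid','flask','rear_stop','bridge_top','press']:
  for n in S: print(t,n,[(np.round(q['point'],1).tolist(),round(q['score'],2)) for q in robot.place_of(S[n],t)])
print(robot.get_obs()['contact_force'])
f=S['scene']['frame'][190:360,200:420][:,:,::-1];cv2.imwrite('pics/crop1.png',cv2.resize(f,None,fx=3.5,fy=3.5,interpolation=cv2.INTER_CUBIC))
E
```

```text
rear_stop [0.582  0.0975 0.0169] [-0.2 -0. ]
bridge_top [0.5466 0.0606 0.1502] [6.5 1.9]
bridge2 [0.5604 0.0438 0.1363] [3.1 0.9]
platen [0.5638 0.0422 0.0814] [-0.1 -0. ]
hub [0.5601 0.0439 0.1788] [0.1 0. ]
grip_mid [0.6263 0.0493 0.218 ] [2.  0.5]
sleeve [0.627  0.0467 0.181 ] [1.1 0.3]
flask [ 0.5321 -0.0223  0.0131] [1.4 0.4]
cast [0.6879 0.1792 0.0068] [-1.3 -0.1]
press [ 0.5575  0.0369 -0.0007] [-0.6 -0.2]
bowl [0.5538 0.2447 0.0013] [1.8 0.3]
spat [ 0.7009 -0.0274 -0.004 ] [0.7 0.1]
flask_front scene [([164.9, 290.0], 0.9), ([431.0, 368.8], 0.85), ([323.9, 268.3], 0.69), ([237.8, 289.7], 0.62), ([174.9, 394.9], 0.56)]
flask_front side [([434.6, 265.8], 0.9), ([235.4, 259.3], 0.85), ([377.5, 263.6], 0.78)]
grip_mid scene [([324.2, 223.7], 0.65)]
grip_mid side [([318.1, 210.9], 0.73)]
flask scene [([205.8, 389.5], 0.86), ([141.0, 305.4], 0.83), ([402.1, 382.5], 0.79), ([263.7, 290.5], 0.66)]
flask side [([255.8, 267.3], 0.88), ([370.3, 248.3], 0.82), ([365.9, 283.1], 0.81), ([445.1, 268.7], 0.79)]
rear_stop scene [([323.9, 268.4], 0.74), ([267.0, 293.1], 0.64)]
rear_stop side [([324.0, 302.2], 0.79)]
bridge_top scene [([297.1, 238.4], 0.79)]
bridge_top side [([343.9, 247.4], 0.85), ([305.2, 349.4], 0.55)]
press scene [([292.4, 284.7], 0.94)]
press side [([346.7, 297.4], 0.88)]
[ 0.76778086 -0.55345421  0.59398278]
```

View pics/crop1.png

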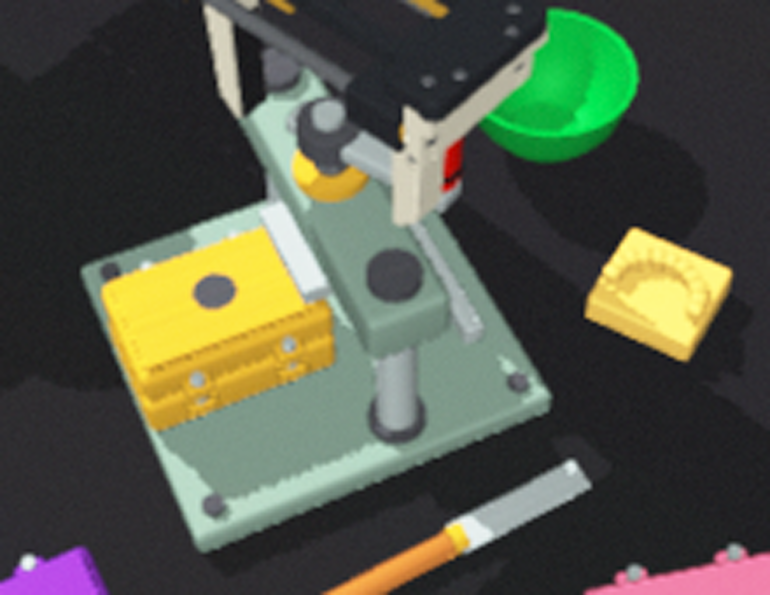

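The crop confirms the yellow brass flask as the one on the base, at crop (215,330). The grip stands behind the right finger at (453,165). I'll raise the tool straight up first, then refine.

{"name": "arm_command", "arguments": {"motion": [0, 0, 25, 0, 0, 0, 0, 0, 50, 0, 0, 0, 0, -20, 75, 0, 0, 0, 0, -50, 100, 0, 0, 0, 0, -80, 110, 0, 0, 0], "jaw": -0.35, "newtons": 20}}

```text
t: 2.42
tool_pos: [0.601, -0.0803, 0.3333]
ee_rot: [2.216, 2.221, 0.005]
contact_force: [0.4, 0.7, 0.4]
opening: 0.0645
```

```bash
python3 - <<'E'
from h import *
import itertools
o=robot.get_obs(); print(o['t'],o['tool_pos'],o['ee_rot'],o['opening'],R.from_rotvec(o['ee_rot']).as_matrix().round(2).tolist())
S={n:snap(n,n+'1.png') for n in ('scene','side','wrist')}
for t in ['flask','grip_mid','rear_stop','bridge_top','crank_hub','press','flask_front']:
  r={n:robot.place_of(S[n],t) for n in S}
  for a in r: print(t,a,[(np.round(q['point']).astype(int).tolist(),round(q['score'],2)) for q in r[a]])
  for a,b in itertools.combinations(S,2):
   for p in r[a][:5]:
    for q in r[b][:5]:
     X=tri([ray(S[a],p['point']),ray(S[b],q['point'])]); e=np.abs(proj(S[a],X)-p['point']).max()
     if e<4: print('  ',a,b,X.round(4),e.round(1))
for c in [(223.4,266.6),(257.1,343.7),(356.9,302)]: print(at_z(S['scene'],c,.018).round(4))
E
```

```text
2.4167 [ 0.60102751 -0.08030187  0.33328242] [2.21582189 2.22052462 0.00475393] 0.06450930892688676 [[-0.0, 1.0, 0.01], [1.0, 0.0, -0.0], [-0.0, 0.01, -1.0]]
flask scene [([207, 385], 0.8), ([140, 309], 0.69), ([400, 387], 0.68), ([324, 270], 0.35)]
flask side [([361, 283], 0.84), ([448, 268], 0.73), ([370, 248], 0.71), ([252, 264], 0.6)]
flask wrist [([253, 135], 0.91), ([305, 278], 0.86), ([142, 266], 0.85), ([506, 112], 0.73)]
   scene side [ 0.5883 -0.2207  0.0032] 0.4
   scene side [ 3.621e-01 -2.072e-01  2.000e-04] 1.6
   scene side [ 8.462e-01 -6.000e-04  2.000e-04] 2.2
   scene wrist [ 5.855e-01 -2.207e-01 -2.000e-04] 0.3
   scene wrist [ 0.3534 -0.2044 -0.0128] 1.1
   scene wrist [ 0.8423  0.0024 -0.0089] 0.7
   side wrist [ 0.5315 -0.0197  0.0193] 2.9
   side wrist [ 0.3592 -0.1987  0.0068] 0.4
   side wrist [ 0.5314 -0.0225  0.1155] 3.9
   side wrist [ 0.5866 -0.218   0.005 ] 0.5
   side wrist [0.8425 0.0046 0.0021] 1.5
grip_mid scene [([324, 224], 0.57)]
grip_mid side [([315, 212], 0.73), ([365, 281], 0.37)]
grip_mid wrist [([353, 42], 0.74)]
   scene side [0.6284 0.0488 
[... 1412 characters left out ...]
 ([154, 241], 0.76), ([239, 179], 0.65), ([293, 325], 0.64)]
   scene side [0.8728 0.0498 0.0263] 1.3
   scene side [ 0.5668 -0.2761  0.0334] 1.5
   scene side [ 0.3924 -0.1614  0.025 ] 0.2
   scene side [ 0.5062 -0.0755  0.0521] 0.0
   scene wrist [0.8713 0.0461 0.03  ] 0.3
   scene wrist [ 0.5696 -0.2752  0.0343] 0.2
   scene wrist [0.7626 0.0302 0.2239] 3.1
   scene wrist [ 0.3854 -0.1593  0.0158] 0.1
   scene wrist [ 0.5089 -0.0736  0.0514] 1.8
   side wrist [ 0.3915 -0.1548  0.0287] 0.1
   side wrist [ 0.5672 -0.2777  0.0329] 0.8
   side wrist [0.8764 0.0467 0.0232] 0.5
   side wrist [ 0.5087 -0.0729  0.0521] 1.3
[ 0.4241 -0.0358  0.018 ]
[ 0.6031 -0.1133  0.018 ]
[0.6846 0.076  0.018 ]
```

View pics/wrist1.png

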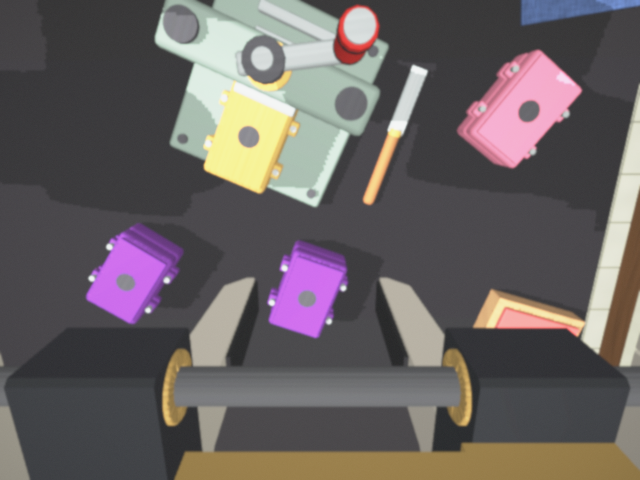

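The wrist view shows the brass flask at (249,137), about 9° askew against the bridge, and the red grip at (357,30). The purple look-alikes are at (135,275) and (308,290), and the pink one is at (520,107). From the base corners, the press axis is about (0.563,0.0405) and its yaw is 66.6°.

```bash
cat >> h.py <<'E'
A=np.array([.563,.0405]);XP=np.array([np.cos(1.1624),np.sin(1.1624)]);YP=np.array([-XP[1],XP[0]])
def w(x,y): return A+x*XP+y*YP
def pc(p): d=np.array(p)[:2]-A; return np.array([d@XP,d@YP])
E
python3 - <<'E'
from h import *
o=robot.get_obs();R0=R.from_rotvec(o['ee_rot']).as_matrix()
u=-YP; Rt=R.from_rotvec(.3*np.r_[u,0]).as_matrix()
yt=np.r_[-YP,0]; zt=np.array([0,0,-1.]); Rd=Rt@np.column_stack([np.cross(yt,zt),yt,zt])
rv=R.from_matrix(Rd@R0.T).as_rotvec(); print(rv.round(3), Rd.round(2).tolist())
p=np.r_[w(-.165,.003),.2]; print(p,(p-o['tool_pos'])*1000)
for x in (-.15,-.055-.0075,): print(x,w(x,.003))
E
```

```text
[ 0.296 -0.061 -0.405] [[0.38, 0.92, 0.12], [0.88, -0.4, 0.27], [0.3, -0.0, -0.96]]
[ 0.49471894 -0.1097388   0.2       ] [-105.28695654  -29.71285012 -128.65266049]
-0.15 [ 0.50067602 -0.09597242]
-0.0625 [ 0.53542559 -0.01566852]
```

{"name": "arm_command", "arguments": {"motion": [-20, -6, -20, 0.059, -0.012, -0.081, -45, -14, -45, 0.118, -0.024, -0.162, -70, -20, -75, 0.178, -0.037, -0.243, -90, -26, -105, 0.237, -0.049, -0.324, -105, -30, -129, 0.296, -0.061, -0.405], "jaw": -0.35}}

```text
t: 4.03
tool_pos: [0.4933, -0.1101, 0.1978]
ee_rot: [-2.471, -1.615, -0.375]
contact_force: [-0.6, -0.5, -0.9]
opening: 0.0304
```

```bash
python3 - <<'E'
from h import *
o=robot.get_obs(); r=R.from_rotvec(o['ee_rot']).as_matrix(); print(o['tool_pos'],pc(o['tool_pos']),r.round(3).tolist(),o['opening'],o['contact_force'],o['qpos'])
E
```

```text
[ 0.49334779 -0.11012068  0.19779743] [-0.16589501  0.00410673] [[0.383, 0.916, 0.118], [0.874, -0.401, 0.273], [0.298, -0.001, -0.955]] 0.03044434356723628 [-0.64595428 -0.51592481 -0.94796329] [-0.54702172 -0.13113357  1.81917328  0.30026608  1.4998446  -0.16250767]
```

{"name": "arm_command", "arguments": {"motion": [0, 0, -38, 0, 0, 0, 0, 0, -76, 0, 0, 0, 0, 0, -114, 0, 0, 0, 0, 0, -152, 0, 0, 0, 0, 0, -152, 0, 0, 0]}}

```text
t: 4.45
tool_pos: [0.4877, -0.1074, 0.0382]
ee_rot: [-2.464, -1.607, -0.365]
contact_force: [-1.4, 0.1, -0.7]
opening: 0.03
```

```bash
python3 - <<'E'
from h import *
o=robot.get_obs(); print(o['tool_pos'],pc(o['tool_pos']))
a=snap('scene');b=snap('side')
ca=a['frame'][170:370,180:400];cb=b['frame'][190:340,270:435]
cb=cv2.resize(cb,(220,200))
cv2.imwrite('pics/push.png',cv2.resize(np.hstack([ca,cb])[:,:,::-1],None,fx=1.8,fy=1.8,interpolation=cv2.INTER_CUBIC))
E
```

```text
[ 0.48774384 -0.10736667  0.03819355] [-0.16559304  0.01034353]
```

View pics/push.png

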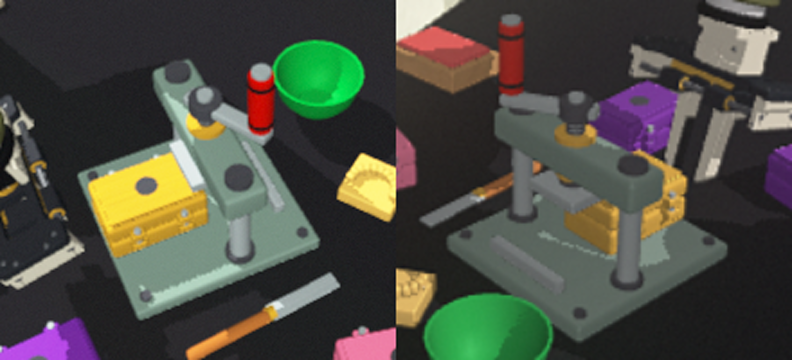

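{"name": "arm_command", "arguments": {"motion": [4, 4, 7, 0, 0, 0, 8, 9, 7, 0, 0, 0, 12, 15, 7, 0, 0, 0, 16, 21, 7, 0, 0, 0, 16, 21, 7, 0, 0, 0]}}

```text
t: 4.97
tool_pos: [0.5099, -0.0874, 0.0538]
ee_rot: [-2.468, -1.615, -0.376]
contact_force: [-0.8, 0.5, 0.3]
opening: 0.0301
```

```bash
cat > st.py <<'E'
from h import *
o=robot.get_obs();f=np.array(o['contact_force']); print(o['t'],np.round(o['tool_pos'],4),pc(o['tool_pos']).round(4),'F',f.round(1),'Fp',(f[:2]@XP).round(1),(f[:2]@YP).round(1),np.round(o['ee_rot'],3))
E
python3 st.py
```

```text
4.9667 [ 0.5099 -0.0874  0.0538] [-0.1385 -0.002 ] F [-0.8  0.5  0.3] Fp 0.2 0.9 [-2.468 -1.615 -0.376]
```

{"name": "arm_command", "arguments": {"motion": [-3, 2, -4, 0, 0, 0, -3, 5, -7, 0, 0, 0, -1, 10, -7, 0, 0, 0, 1, 15, -7, 0, 0, 0, 3, 20, -7, 0, 0, 0]}}

```text
t: 5.38
tool_pos: [0.5124, -0.0673, 0.0462]
ee_rot: [-2.469, -1.615, -0.374]
contact_force: [-1.8, -2.9, -2.1]
opening: 0.0305
```

```bash
python3 st.py
```

```text
5.3833 [ 0.5124 -0.0673  0.0462] [-0.1191  0.0036] F [-1.8 -2.9 -2.1] Fp -3.3 0.5 [-2.469 -1.615 -0.374]
```

Contact at about 3 N. Keep pushing along the press x axis, which is (0.397, 0.918).

{"name": "arm_command", "arguments": {"motion": [2, 5, 0, 0, 0, 0, 4, 10, 0, 0, 0, 0, 6, 15, 0, 0, 0, 0, 8, 20, 0, 0, 0, 0, 10, 24, 0, 0, 0, 0]}}

```text
t: 5.8
tool_pos: [0.5224, -0.0426, 0.046]
ee_rot: [-2.468, -1.615, -0.374]
contact_force: [-1.5, -3.4, -0.7]
opening: 0.03
```

```bash
python3 st.py
```

```text
5.8 [ 0.5224 -0.0426  0.046 ] [-0.0924  0.0043] F [-1.5 -3.4 -0.7] Fp -3.7 0.1 [-2.468 -1.615 -0.374]
```

{"name": "arm_command", "arguments": {"motion": [2, 5, 0, 0, 0, 0, 4, 9, 0, 0, 0, 0, 6, 13, 0, 0, 0, 0, 8, 17, 0, 0, 0, 0, 9, 20, 0, 0, 0, 0]}}

```text
t: 6.22
tool_pos: [0.5316, -0.0221, 0.046]
ee_rot: [-2.468, -1.615, -0.374]
contact_force: [-2.2, -4.5, -0.9]
opening: 0.0304
```

{"name": "arm_command", "arguments": {"motion": [0, 1, 0, 0, 0, 0, 1, 2, 0, 0, 0, 0, 1, 3, 0, 0, 0, 0, 2, 4, 0, 0, 0, 0, 2, 5, 0, 0, 0, 0]}}

```text
t: 6.63
tool_pos: [0.5336, -0.0173, 0.046]
ee_rot: [-2.469, -1.615, -0.373]
contact_force: [-3.4, -7.2, -1.4]
opening: 0.0306
```

```bash
python3 st.py
```

```text
6.6333 [ 0.5336 -0.0173  0.046 ] [-0.0647  0.004 ] F [-3.4 -7.2 -1.4] Fp -8.0 0.2 [-2.469 -1.615 -0.373]
```

{"name": "arm_command", "arguments": {"motion": [0.4, 1, 0, 0, 0, 0, 0.8, 2, 0, 0, 0, 0, 0.8, 2, 0, 0, 0, 0]}}

```text
t: 6.88
tool_pos: [0.5338, -0.017, 0.0459]
ee_rot: [-2.47, -1.616, -0.37]
contact_force: [-7.6, -12.9, 3.6]
opening: 0.0298
```

{"name": "arm_command", "arguments": {"motion": [0.4, 1, 0, 0, 0, 0, 0.8, 2, 0, 0, 0, 0, 0.8, 2, 0, 0, 0, 0]}}

```text
t: 7.13
tool_pos: [0.5339, -0.017, 0.0458]
ee_rot: [-2.472, -1.617, -0.366]
contact_force: [-8.9, -14.8, 5.4]
opening: 0.0307
```

```bash
python3 st.py
```

```text
7.1333 [ 0.5339 -0.017   0.0458] [-0.0643  0.0039] F [ -8.9 -14.8   5.4] Fp -17.1 2.3 [-2.472 -1.617 -0.366]
```

A firm stop at 17 N, where the face should be. Back off and check.

{"name": "arm_command", "arguments": {"motion": [-6, -14, 0, 0, 0, 0, -14, -32, 0, 0, 0, 0, -22, -50, 0, 0, 0, 0, -30, -70, 20, 0, 0, 0, -35, -80, 55, 0, 0, 0]}}

```text
t: 7.55
tool_pos: [0.4955, -0.0965, 0.0976]
ee_rot: [-2.469, -1.612, -0.36]
contact_force: [0.4, 0.3, -0.0]
opening: 0.0299
```

{"name": "arm_command", "arguments": {"motion": [0, 0, 40, 0, 0, 0, 0, 0, 80, 0, 0, 0, 0, 0, 120, 0, 0, 0, 0, 0, 160, 0, 0, 0, 0, 0, 195, 0, 0, 0]}}

```text
t: 7.97
tool_pos: [0.4959, -0.096, 0.2959]
ee_rot: [-2.469, -1.613, -0.364]
contact_force: [0.3, -0.0, 1.0]
opening: 0.03
```

```bash
python3 st.py; python3 - <<'E'
from h import *
S={n:snap(n) for n in ('scene','side','wrist')}
T=[('flask',.018,(0,0)),('flask_front',.046,(-.055,0)),('grip_mid',.22,None),('crank_hub',.181,(0,0)),('rear_stop',.018,(.055,0))]
for t,z,_ in T:
  for n in S:
    for q in robot.place_of(S[n],t):
      X=at_z(S[n],q['point'],z); c=pc(X)
      if np.hypot(*c)<.14: print(t,n,np.round(q['point']),round(q['score'],2),X.round(4),'press',c.round(4))
ca=S['scene']['frame'][190:350,210:390];cb=S['side']['frame'][190:350,270:450]
cv2.imwrite('pics/seat.png',cv2.resize(np.hstack([ca,cb])[:,:,::-1],None,fx=2.2,fy=2.2,interpolation=cv2.INTER_CUBIC))
o=robot.get_obs();R0=R.from_rotvec(o['ee_rot']).as_matrix()
yt=np.r_[-YP,0];zt=np.array([0,0,-1.]);Rd=np.column_stack([np.cross(yt,zt),yt,zt])
print('upright rv',R.from_matrix(Rd@R0.T).as_rotvec().round(3))
E
```

```text
7.9667 [ 0.4959 -0.096   0.2959] [-0.1519  0.0074] F [ 0.3 -0.   1. ] Fp 0.1 -0.3 [-2.469 -1.613 -0.364]
flask scene [296. 276.] 0.68 [0.5526 0.044  0.018 ] press [-0.0009  0.0109]
flask side [343. 293.] 0.84 [0.5602 0.0443 0.018 ] press [0.0024 0.004 ]
flask wrist [312. 131.] 0.76 [0.5561 0.0482 0.018 ] press [0.0043 0.0094]
flask_front scene [272. 280.] 0.73 [ 0.5392 -0.0066  0.046 ] press [-0.0527  0.0032]
flask_front wrist [315. 178.] 0.69 [ 0.5345 -0.0096  0.046 ] press [-0.0573  0.0062]
grip_mid scene [325. 225.] 0.93 [0.6249 0.0483 0.22  ] press [ 0.0318 -0.0537]
grip_mid side [315. 212.] 0.86 [0.6344 0.0459 0.22  ] press [ 0.0333 -0.0633]
grip_mid wrist [401.  15.] 0.6 [0.6252 0.0462 0.22  ] press [ 0.0299 -0.0548]
crank_hub scene [293. 225.] 0.87 [0.56  0.038 0.181] press [-0.0035  0.0018]
crank_hub side [344. 235.] 0.88 [0.5576 0.0532 0.181 ] press [0.0095 0.01  ]
crank_hub wrist [317.  81.] 0.69 [0.5592 0.0417 0.181 ] press [-0.0004  0.004 ]
rear_stop scene [322. 268.] 0.59 [0.5792 0.0952 0.018 ] press [0.0567 0.0068]
rear_stop side [326. 300.] 0.7 [0.5862 0.0861 0.018 ] press [ 0.0511 -0.0032]
upright rv [-0.277  0.108  0.006]
```

View pics/seat.png

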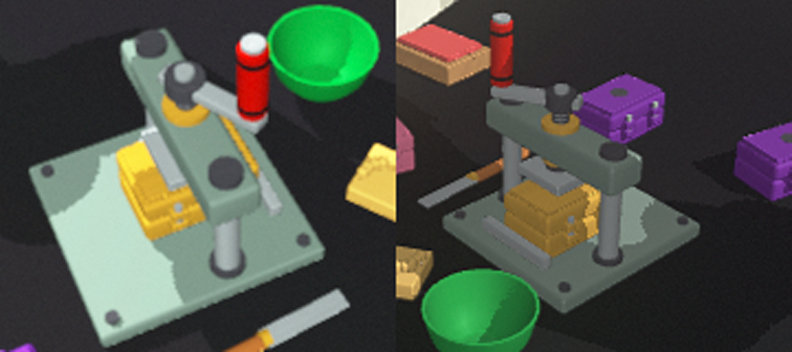

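The flask now sits against the rear stop, parallel to it, at scene crop (165,200) and side crop (545,215). Networks put its press coordinates near (0.002, 0.007). Next the grip, at about (0.6265, 0.047).

{"name": "arm_command", "arguments": {"motion": [26, 28, 14, -0.06, 0.022, 0, 52, 56, 24, -0.12, 0.044, 0, 78, 84, 24, -0.18, 0.066, 0, 104, 114, 24, -0.24, 0.09, 0, 131, 143, 24, -0.277, 0.108, 0.006], "jaw": 0.5}}

```text
t: 9.28
tool_pos: [0.6278, 0.0487, 0.3177]
ee_rot: [2.622, 1.723, 0.0]
contact_force: [0.6, -1.1, 1.5]
opening: 0.0594
```

{"name": "arm_command", "arguments": {"motion": [0, 0, 0, 0, 0, 0, 0, 0, 0, 0, 0, 0]}}

```text
t: 9.45
tool_pos: [0.6284, 0.0518, 0.3148]
ee_rot: [2.62, 1.731, -0.006]
contact_force: [-0.1, -0.2, 0.2]
opening: 0.0688
```

```bash
python3 - <<'E'
from h import *
S={n:snap(n) for n in ('wrist','scene','side')}
r={n:robot.place_of(S[n],'grip_mid') for n in S}
for n in r: print(n,[(np.round(q['point']),round(q['score'],2),at_z(S[n],q['point'],.22).round(4)) for q in r[n]])
print(tri([ray(S[n],r[n][0]['point']) for n in r if r[n]]))
cv2.imwrite('pics/w2.png',S['wrist']['frame'][:,:,::-1])
o=robot.get_obs();print(R.from_rotvec(o['ee_rot']).as_matrix().round(3).tolist(),o['opening'])
E
python3 st.py
```

```text
wrist [(array([314., 245.]), 0.86, array([0.6243, 0.047 , 0.22  ])), (array([263., 230.]), 0.65, array([0.5951, 0.0717, 0.22  ]))]
scene [(array([326., 227.]), 0.97, array([0.63  , 0.0448, 0.22  ]))]
side [(array([317., 212.]), 0.56, array([0.6278, 0.0475, 0.22  ]))]
[0.62702252 0.04663576 0.21886778]
[[0.399, 0.917, 0.004], [0.917, -0.399, -0.003], [-0.001, 0.005, -1.0]] 0.06951524226744868
9.75 [0.6275 0.047  0.3192] [ 0.0316 -0.0566] F [ 1.   0.1 -0.2] Fp 0.5 -0.9 [2.623 1.719 0.003]
```

View pics/w2.png

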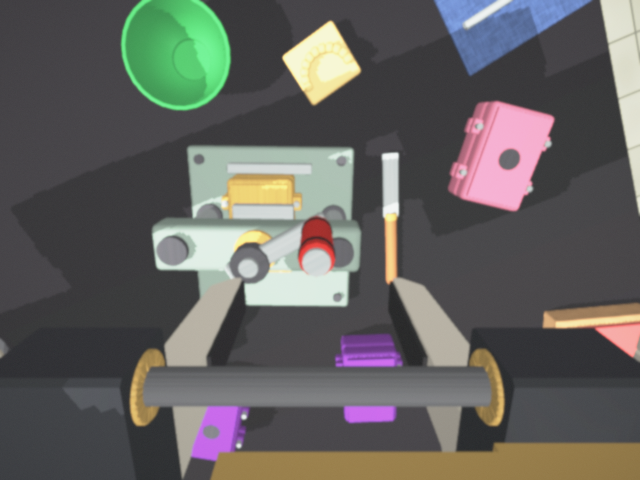

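The wrist view shows the grip at (316,245), between the jaws, and the flask square in the press. Descend to about z = 0.200.

{"name": "arm_command", "arguments": {"motion": [0, 0, -30, 0, 0, 0, 0, 0, -60, 0, 0, 0, 0, 0, -90, 0, 0, 0, 0, 0, -110, 0, 0, 0, 0, 0, -116, 0, 0, 0]}}

```text
t: 10.17
tool_pos: [0.625, 0.0456, 0.1994]
ee_rot: [2.627, 1.718, -0.004]
contact_force: [-0.1, -0.3, 0.2]
opening: 0.0695
```

{"name": "arm_command", "arguments": {"motion": [0, 0, 0, 0, 0, 0, 0, 0, 0, 0, 0, 0, 0, 0, 0, 0, 0, 0, 0, 0, 0, 0, 0, 0, 0, 0, 0, 0, 0, 0], "jaw": -1, "newtons": 40}}

```text
t: 10.58
tool_pos: [0.6259, 0.0456, 0.2014]
ee_rot: [2.626, 1.717, 0.0]
contact_force: [0.3, -0.2, -1.0]
opening: 0.0412
```

{"name": "arm_command", "arguments": {"motion": [0, 0, 0, 0, 0, 0, 0, 0, 0, 0, 0, 0]}}

```text
t: 10.75
tool_pos: [0.6266, 0.0456, 0.2026]
ee_rot: [2.625, 1.717, 0.003]
contact_force: [0.1, -0.1, 0.5]
opening: 0.0278
```

```bash
python3 st.py
```

```text
10.75 [0.6266 0.0456 0.2026] [ 0.03   -0.0563] F [ 0.1 -0.1  0.5] Fp -0.0 -0.1 [2.625 1.717 0.003]
```

{"name": "arm_command", "arguments": {"motion": [0, 0, -1, 0, 0, 0, 0, 0, -1, 0, 0, 0, 0, 0, -1, 0, 0, 0, 0, 0, -1, 0, 0, 0]}}

```text
t: 11.08
tool_pos: [0.6259, 0.0461, 0.2023]
ee_rot: [2.626, 1.718, 0.002]
contact_force: [-6.4, 1.8, 6.5]
opening: 0.0238
```

```bash
cat > circ.py <<'E'
import sys
from h import *
# rows for the circle: python3 circ.py step_rad n [cx cy]
o=robot.get_obs(); p=np.array(o['tool_pos']); f=np.array(o['contact_force'])
C=np.array([float(v) for v in sys.argv[3:5]]) if len(sys.argv)>3 else np.array([.5615,.041])
d=p[:2]-C; r=np.hypot(*d); th=np.arctan2(d[1],d[0])
t=np.array([np.sin(th),-np.cos(th)]) # clockwise tangent
print('t',o['t'],'pos',p.round(4),'r',r.round(4),'crank',round((1.1624-th)%6.283,3),'open',round(o['opening'],4),'pull',(-f[:2]@t).round(1),'rad',(f[:2]@d/r).round(1),'fz',f[2].round(1))
s=float(sys.argv[1])
for i in range(1,int(sys.argv[2])+1):
    q=C+.065*np.array([np.cos(th-s*i),np.sin(th-s*i)]); print(np.r_[(q-p[:2])*1000,-1.6*s*i].round(1).tolist())
E
python3 circ.py .1 5
```

```text
t 11.0833 pos [0.6259 0.0461 0.2023] r 0.0646 crank 1.084 open 0.0238 pull 2.3 rad -6.2 fz 6.5
[0.5, -6.5, -0.2]
[0.1, -12.9, -0.3]
[-1.0, -19.3, -0.5]
[-2.8, -25.6, -0.6]
[-5.1, -31.7, -0.8]
```

Gripped (24 mm). Start winding.

{"name": "arm_command", "arguments": {"motion": [0.5, -6.5, -0.2, 0, 0, 0, 0.1, -13, -0.3, 0, 0, 0, -1, -19.3, -0.5, 0, 0, 0, -2.8, -25.6, -0.6, 0, 0, 0, -5.1, -31.7, -0.8, 0, 0, 0]}}

```text
t: 11.5
tool_pos: [0.6216, 0.0156, 0.2018]
ee_rot: [2.625, 1.72, 0.006]
contact_force: [4.8, 5.0, -0.9]
opening: 0.0237
```

```bash
python3 circ.py .15 5
```

```text
t 11.5 pos [0.6216 0.0156 0.2018] r 0.0653 crank 1.561 open 0.0237 pull 6.5 rad 2.5 fz -0.9
[-4.7, -8.6, -0.2]
[-10.4, -16.5, -0.5]
[-17.2, -23.4, -0.7]
[-25.0, -29.3, -1.0]
[-33.5, -33.9, -1.2]
```

{"name": "arm_command", "arguments": {"motion": [-4.7, -8.6, -0.2, 0, 0, 0, -10.4, -16.5, -0.5, 0, 0, 0, -17.2, -23.4, -0.7, 0, 0, 0, -25, -29.3, -1, 0, 0, 0, -33.5, -33.9, -1.2, 0, 0, 0]}}

```text
t: 11.92
tool_pos: [0.5895, -0.0191, 0.2007]
ee_rot: [2.623, 1.718, 0.01]
contact_force: [9.5, -3.0, -5.9]
opening: 0.0236
```

```bash
python3 circ.py .18 5
```

```text
t 11.9167 pos [ 0.5895 -0.0191  0.2007] r 0.0663 crank 2.297 open 0.0236 pull 7.4 rad 6.8 fz -5.9
[-11.6, -2.7, -0.3]
[-23.1, -4.7, -0.6]
[-34.8, -4.5, -0.9]
[-46.2, -2.3, -1.2]
[-57.1, 2.0, -1.4]
```

```bash
python3 circ.py .16 5 .562 .0395
```

```text
t 11.9167 pos [ 0.5895 -0.0191  0.2007] r 0.0648 crank 2.294 open 0.0236 pull 7.4 rad 6.8 fz -5.9
[-9.6, -3.9, -0.3]
[-19.8, -5.9, -0.5]
[-30.2, -6.3, -0.8]
[-40.5, -5.1, -1.0]
[-50.5, -2.2, -1.3]
```

{"name": "arm_command", "arguments": {"motion": [-9.6, -3.9, -0.5, 0, 0, 0, -19.8, -5.9, -1.0, 0, 0, 0, -30.2, -6.3, -1.4, 0, 0, 0, -40.5, -5.1, -1.7, 0, 0, 0, -50.5, -2.2, -2, 0, 0, 0]}}

```text
t: 12.33
tool_pos: [0.5397, -0.0224, 0.1993]
ee_rot: [2.621, 1.715, 0.012]
contact_force: [6.3, -3.3, -1.8]
opening: 0.0235
```

```bash
python3 circ.py .14 5 .562 .0395
```

```text
t 12.3333 pos [ 0.5397 -0.0224  0.1993] r 0.0658 crank 3.078 open 0.0235 pull 7.1 rad 1.0 fz -1.8
[-8.0, 4.4, -0.2]
[-15.8, 9.2, -0.4]
[-22.8, 15.1, -0.7]
[-28.9, 21.8, -0.9]
[-34.0, 29.3, -1.1]
```

{"name": "arm_command", "arguments": {"motion": [-8, 4.2, -0.3, 0, 0, 0, -15.8, 9, -0.6, 0, 0, 0, -22.8, 14.8, -0.9, 0, 0, 0, -28.9, 21.6, -1.2, 0, 0, 0, -34, 29.2, -1.4, 0, 0, 0]}}

```text
t: 12.75
tool_pos: [0.5054, 0.0054, 0.1981]
ee_rot: [2.62, 1.713, 0.01]
contact_force: [1.1, -7.4, -1.4]
opening: 0.0237
```

```bash
python3 circ.py .14 5 .562 .0392
```

```text
t 12.75 pos [0.5054 0.0054 0.1981] r 0.0659 crank 3.766 open 0.0237 pull 6.9 rad 2.8 fz -1.4
[-3.3, 8.6, -0.2]
[-6.3, 17.2, -0.4]
[-8.0, 26.1, -0.7]
[-8.4, 35.2, -0.9]
[-7.6, 44.3, -1.1]
```

{"name": "arm_command", "arguments": {"motion": [-3.3, 8.6, -0.3, 0, 0, 0, -6.3, 17.2, -0.5, 0, 0, 0, -8.2, 26.1, -0.8, 0, 0, 0, -8.6, 35.2, -1.1, 0, 0, 0, -7.8, 44.3, -1.3, 0, 0, 0]}}

```text
t: 13.17
tool_pos: [0.4967, 0.0489, 0.1969]
ee_rot: [2.62, 1.711, 0.006]
contact_force: [-1.9, -5.8, 0.5]
opening: 0.0237
```

```bash
python3 circ.py .07 5 .5615 .0392
```

```text
t 13.1667 pos [0.4967 0.0489 0.1969] r 0.0655 crank 4.452 open 0.0237 pull 6.0 rad 1.0 fz 0.5
[1.3, 4.4, -0.1]
[2.5, 8.8, -0.2]
[3.9, 13.1, -0.3]
[5.7, 17.3, -0.4]
[7.7, 21.4, -0.6]
```

{"name": "arm_command", "arguments": {"motion": [1, 4.4, -0.1, 0, 0, 0, 2.2, 8.8, -0.2, 0, 0, 0, 3.7, 13.1, -0.4, 0, 0, 0, 5.5, 17.3, -0.5, 0, 0, 0, 7.6, 21.4, -0.6, 0, 0, 0]}}

```text
t: 13.58
tool_pos: [0.5036, 0.0697, 0.1964]
ee_rot: [2.62, 1.711, 0.002]
contact_force: [-3.5, -5.2, 3.6]
opening: 0.0232
```

```bash
python3 circ.py .07 5 .5615 .0392
```

```text
t 13.5833 pos [0.5036 0.0697 0.1964] r 0.0654 crank 4.788 open 0.0232 pull 6.2 rad 0.7 fz 3.6
[2.6, 3.8, -0.1]
[5.1, 7.5, -0.2]
[7.9, 11.1, -0.3]
[11.0, 14.5, -0.4]
[14.2, 17.7, -0.6]
```

{"name": "arm_command", "arguments": {"motion": [2.4, 3.8, 0, 0, 0, 0, 4.9, 7.6, -0.1, 0, 0, 0, 7.7, 11.3, -0.2, 0, 0, 0, 10.8, 14.8, -0.2, 0, 0, 0, 14, 18, -0.3, 0, 0, 0]}}

```text
t: 14.0
tool_pos: [0.5169, 0.087, 0.1959]
ee_rot: [2.62, 1.71, -0.002]
contact_force: [-3.1, -5.6, 1.2]
opening: 0.0237
```

```bash
python3 circ.py .07 5 .5615 .0392
```

```text
t 14.0 pos [0.5169 0.087  0.1959] r 0.0653 crank 5.124 open 0.0237 pull 6.1 rad -2.0 fz 1.2
[3.7, 2.7, -0.1]
[7.3, 5.5, -0.2]
[11.1, 8.0, -0.3]
[15.1, 10.2, -0.4]
[19.2, 12.1, -0.6]
```

{"name": "arm_command", "arguments": {"motion": [3.7, 3, 0, 0, 0, 0, 7.3, 5.8, -0.2, 0, 0, 0, 11.1, 8.3, -0.3, 0, 0, 0, 15.1, 10.5, -0.4, 0, 0, 0, 19.2, 12.4, -0.5, 0, 0, 0]}}

```text
t: 14.42
tool_pos: [0.5354, 0.0989, 0.1953]
ee_rot: [2.621, 1.71, -0.005]
contact_force: [-5.2, -4.0, 3.2]
opening: 0.0238
```

```bash
python3 circ.py .07 5 .5615 .0395
```

```text
t 14.4167 pos [0.5354 0.0989 0.1953] r 0.0649 crank 5.461 open 0.0238 pull 6.4 rad -1.5 fz 3.2
[4.2, 1.8, -0.1]
[8.5, 3.2, -0.2]
[12.9, 4.2, -0.3]
[17.4, 5.0, -0.4]
[22.0, 5.4, -0.6]
```

{"name": "arm_command", "arguments": {"motion": [4.2, 1.8, 0, 0, 0, 0, 8.5, 3.3, -0.1, 0, 0, 0, 12.9, 4.4, -0.2, 0, 0, 0, 17.4, 5.2, -0.3, 0, 0, 0, 22, 5.6, -0.4, 0, 0, 0]}}

```text
t: 14.83
tool_pos: [0.5566, 0.104, 0.1947]
ee_rot: [2.622, 1.71, -0.009]
contact_force: [-5.9, -4.6, 1.6]
opening: 0.0236
```

```bash
python3 circ.py .06 5 .5615 .0395
```

```text
t 14.8333 pos [0.5566 0.104  0.1947] r 0.0647 crank 5.799 open 0.0236 pull 6.3 rad -4.1 fz 1.6
[3.9, 0.4, -0.1]
[7.8, 0.4, -0.2]
[11.7, 0.1, -0.3]
[15.5, -0.4, -0.4]
[19.4, -1.2, -0.5]
```

{"name": "arm_command", "arguments": {"motion": [3.9, 0.6, -0.1, 0, 0, 0, 7.8, 0.8, -0.2, 0, 0, 0, 11.7, 0.6, -0.3, 0, 0, 0, 15.5, 0.1, -0.4, 0, 0, 0, 20, -0.7, -0.5, 0, 0, 0]}}

```text
t: 15.25
tool_pos: [0.5756, 0.1027, 0.1942]
ee_rot: [2.622, 1.71, -0.014]
contact_force: [-7.4, -5.4, 3.8]
opening: 0.0237
```

```bash
python3 circ.py .06 5 .5615 .0397
```

```text
t 15.25 pos [0.5756 0.1027 0.1942] r 0.0646 crank 6.095 open 0.0237 pull 6.1 rad -6.9 fz 3.8
[3.9, -0.5, -0.1]
[7.6, -1.7, -0.2]
[11.2, -3.1, -0.3]
[14.8, -4.8, -0.4]
[18.2, -6.6, -0.5]
```

{"name": "arm_command", "arguments": {"motion": [3.7, -1.1, -0.1, 0, 0, 0, 7.4, -2.3, -0.2, 0, 0, 0, 11, -3.7, -0.2, 0, 0, 0, 14.5, -5.4, -0.3, 0, 0, 0, 17.9, -7.3, -0.4, 0, 0, 0]}}

```text
t: 15.67
tool_pos: [0.5927, 0.096, 0.1938]
ee_rot: [2.624, 1.712, -0.016]
contact_force: [-6.9, 0.5, 3.3]
opening: 0.0234
```

```bash
python3 circ.py .06 5 .5612 .0392
```

```text
t 15.6667 pos [0.5927 0.096  0.1938] r 0.0649 crank 0.098 open 0.0234 pull 6.3 rad -2.9 fz 3.3
[3.4, -1.9, -0.1]
[6.6, -4.1, -0.2]
[9.7, -6.5, -0.3]
[12.7, -9.0, -0.4]
[15.4, -11.8, -0.5]
```

{"name": "arm_command", "arguments": {"motion": [3.3, -2, 0, 0, 0, 0, 6.5, -4.2, -0.1, 0, 0, 0, 9.6, -6.6, -0.2, 0, 0, 0, 12.5, -9.2, -0.3, 0, 0, 0, 15.2, -12, -0.4, 0, 0, 0]}}

```text
t: 16.08
tool_pos: [0.6071, 0.0849, 0.1934]
ee_rot: [2.625, 1.714, -0.017]
contact_force: [-6.1, 2.8, 3.0]
opening: 0.023
```

```bash
python3 circ.py .06 5 .5612 .0392
```

```text
t 16.0833 pos [0.6071 0.0849 0.1934] r 0.0648 crank 0.379 open 0.023 pull 6.3 rad -2.4 fz 3.0
[2.8, -2.7, -0.1]
[5.3, -5.7, -0.2]
[7.6, -8.8, -0.3]
[9.7, -12.1, -0.4]
[11.6, -15.5, -0.5]
```

{"name": "arm_command", "arguments": {"motion": [2.7, -2.8, 0, 0, 0, 0, 5.2, -5.8, -0.1, 0, 0, 0, 7.5, -8.9, -0.2, 0, 0, 0, 9.6, -12.2, -0.3, 0, 0, 0, 11.5, -15.6, -0.4, 0, 0, 0]}}

```text
t: 16.5
tool_pos: [0.6174, 0.0717, 0.1933]
ee_rot: [2.628, 1.719, -0.018]
contact_force: [-9.7, 8.1, 5.7]
opening: 0.0232
```

```bash
python3 circ.py .06 5 .5612 .0392
```

```text
t 16.5 pos [0.6174 0.0717 0.1933] r 0.0649 crank 0.638 open 0.0232 pull 11.9 rad -4.3 fz 5.7
[1.9, -3.4, -0.1]
[3.6, -6.9, -0.2]
[5.0, -10.5, -0.3]
[6.2, -14.3, -0.4]
[7.2, -18.0, -0.5]
```

The pull rose from 6.3 to 11.9 N, so the plate has nipped. A tiny confirming nudge follows.

{"name": "arm_command", "arguments": {"motion": [0.4, -0.6, 0, 0, 0, 0, 0.7, -1.2, 0, 0, 0, 0]}}

```text
t: 16.67
tool_pos: [0.6174, 0.0717, 0.1933]
ee_rot: [-2.628, -1.721, 0.018]
contact_force: [-7.7, 5.9, 3.6]
opening: 0.0234
```

```bash
python3 circ.py .06 1 .5612 .0392
```

```text
t 16.6667 pos [0.6174 0.0717 0.1933] r 0.0649 crank 0.639 open 0.0234 pull 9.0 rad -3.8 fz 3.6
[1.9, -3.4, -0.1]
```

{"name": "arm_command", "arguments": {"motion": [0.5, -0.9, 0, 0, 0, 0, 1, -1.8, 0, 0, 0, 0, 1.4, -2.5, 0, 0, 0, 0]}}

```text
t: 16.92
tool_pos: [0.6176, 0.0714, 0.1933]
ee_rot: [-2.623, -1.72, 0.019]
contact_force: [-10.5, 8.3, 4.3]
opening: 0.0235
```

```bash
python3 circ.py .06 1 .5612 .0392
```

```text
t 16.9167 pos [0.6176 0.0714 0.1933] r 0.065 crank 0.644 open 0.0235 pull 12.4 rad -5.0 fz 4.3
[1.9, -3.4, -0.1]
```

12.4 N while creeping, about 235 N on the flask. Relax, let go and lift.

{"name": "arm_command", "arguments": {"motion": [0, 0, 0, 0, 0, 0, 0, 0, 0, 0, 0, 0]}}

```text
t: 17.08
tool_pos: [0.6172, 0.072, 0.1933]
ee_rot: [-2.622, -1.721, 0.019]
contact_force: [-6.2, 3.1, 2.4]
opening: 0.0236
```

{"name": "arm_command", "arguments": {"motion": [0, 0, 0, 0, 0, 0, 0, 0, 0, 0, 0, 0, 0, 0, 0, 0, 0, 0, 0, 0, 0, 0, 0, 0, 0, 0, 0, 0, 0, 0], "jaw": 0.4}}

```text
t: 17.5
tool_pos: [0.6175, 0.0718, 0.1934]
ee_rot: [-2.622, -1.72, 0.019]
contact_force: [0.2, -0.0, -0.3]
opening: 0.0522
```

{"name": "arm_command", "arguments": {"motion": [0, 0, 0, 0, 0, 0, 0, 0, 15, 0, 0, 0, 0, 0, 45, 0, 0, 0, 0, 0, 80, 0, 0, 0, 0, 0, 120, 0, 0, 0]}}

```text
t: 17.92
tool_pos: [0.6164, 0.0717, 0.3127]
ee_rot: [-2.621, -1.719, 0.023]
contact_force: [0.2, -0.8, 1.3]
opening: 0.0652
```

```bash
python3 st.py; python3 - <<'E'
from h import *
S={n:snap(n) for n in ('scene','side','wrist')}
for t,z in (('flask',.018),('grip_mid',.210),('stone_cast',0),('mixing_bowl',0),('wax_spatula',0)):
  for n in S:
    for q in robot.place_of(S[n],t)[:4]:
      X=at_z(S[n],q['point'],z); 
      if t[0] not in 'fg' or np.hypot(*pc(X))<.1: print(t,n,round(q['score'],2),X.round(3),'press',pc(X).round(4))
ca=S['scene']['frame'][190:350,210:390];cb=S['side']['frame'][190:350,270:450]
cv2.imwrite('pics/end.png',cv2.resize(np.hstack([ca,cb])[:,:,::-1],None,fx=2.2,fy=2.2,interpolation=cv2.INTER_CUBIC))
E
```

```text
17.9167 [0.6164 0.0717 0.3127] [ 0.0498 -0.0367] F [ 0.2 -0.8  1.3] Fp -0.6 -0.5 [-2.621 -1.719  0.023]
flask scene 0.81 [0.55  0.042 0.018] press [-0.0037  0.0122]
flask side 0.89 [0.558 0.045 0.018] press [0.0021 0.0059]
flask wrist 0.82 [0.554 0.045 0.018] press [0.0008 0.0099]
grip_mid scene 0.62 [0.616 0.075 0.21 ] press [ 0.0527 -0.0346]
grip_mid side 0.87 [0.623 0.078 0.21 ] press [ 0.0577 -0.04  ]
grip_mid wrist 0.6 [0.617 0.074 0.21 ] press [ 0.0521 -0.0358]
stone_cast scene 0.94 [0.684 0.184 0.   ] press [ 0.1793 -0.054 ]
stone_cast side 0.63 [0.689 0.181 0.   ] press [ 0.1786 -0.06  ]
stone_cast wrist 0.71 [0.686 0.177 0.   ] press [ 0.1741 -0.0585]
mixing_bowl scene 0.81 [0.553 0.238 0.   ] press [0.177  0.0876]
mixing_bowl side 0.84 [0.559 0.237 0.   ] press [0.1786 0.0812]
mixing_bowl wrist 0.57 [0.55  0.241 0.   ] press [0.1786 0.0918]
wax_spatula scene 0.96 [ 0.694 -0.033  0.   ] press [-0.0151 -0.1497]
wax_spatula scene 0.31 [0.457 0.143 0.   ] press [0.0517 0.138 ]
wax_spatula scene 0.27 [0.564 0.04  0.   ] press [-0.0002 -0.0008]
wax_spatula side 0.69 [ 0.699 -0.017  0.   ] press [ 0.0013 -0.148 ]
wax_spatula side 0.34 [0.565 0.015 0.   ] press [-0.0227 -0.0118]
wax_spatula wrist 0.73 [0.591 0.028 0.   ] press [-0.0001 -0.0308]
wax_spatula wrist 0.68 [ 0.699 -0.026  0.   ] press [-0.0073 -0.1517]
wax_spatula wrist 0.48 [0.565 0.038 0.   ] press [-0.0017 -0.0033]
```

View pics/end.png

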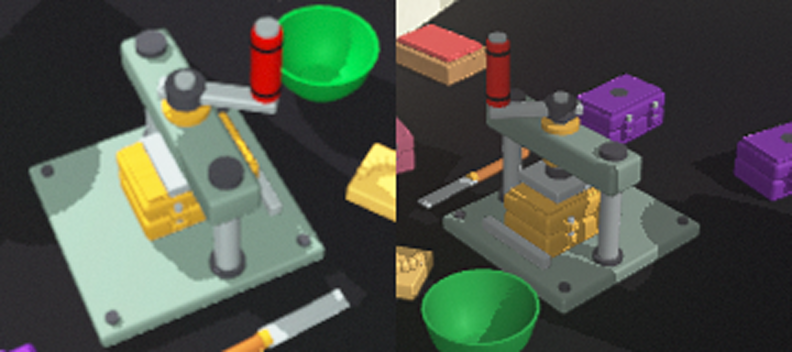

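The pressure plate sits on the flask, at side crop (553,182). The flask is against the stop, the grip is free at scene crop (265,60), and the other things are where they were. Handing in.

```bash
python3 -c "
from h import *
print(robot.sign_off())"
```

```text
the job is handed in; nothing more can be done
None
```

The brass flask is seated against the rear stop and clamped, the crank is let go, and the job is handed in at about 18 s of the 72 s allowed. No verdict came back.

- **Seating:** I pushed the flask back with two fingers held slightly apart, so it squared itself. It slid at about 3–8 N and stopped firmly at 17 N on the stop. In the last pictures its place in press coordinates came out at x from -4 to +2 mm and y from +6 to +12 mm. That is within tolerance, but the three cameras differ by about 6 mm.
- **Winding:** I held the red grip throughout and turned the crank about 5.8 rad. It ran free at about 6.3 N, then rose to 11.9 N. A last small nudge moved at 12.4 N, about 235 N on the flask by the stated relation. The clamping force was not measured directly.
- **After letting go:** The fingers opened and lifted clear with about zero contact force, and the grip stayed where it was left. The cast and bowl were found within a few millimetres of their first positions. The spatula readings scatter by about 10–12 mm, as wide as the measuring error, but it looks unmoved in the pictures.

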